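Mirror the spice row into the new rack

ROBOT

A 6-joint arm with a two-finger parallel gripper is mounted at the origin on a cart in front of the work surface, level with it; the furniture and walls round the work are solid. World frame = base frame: x ahead of the robot, y to its left, z up, the work surface at z = 0. Lengths are in mm, angles in rad, forces in N, time in s.
With the tool pointing down it reaches from about 375 to 750 mm from the base axis. Payload 9 kg.
Tool frame: the origin (TCP) lies midway between the tips of the shut fingers; the grasp point (between the pads) lies 19 mm behind it; z points along the fingers, y is the line along which they close (so a half turn about z gives the same grasp; the last joint's range is limited). The gripper opens to 85 mm and grips with 20 to 120 N. Pads are 22 mm wide; open, the fingers measure 114 mm over their backs; the gripper's body (76 mm by 85 mm) begins 54 mm behind the grasp point. The pads swing forward as they close: fully open they stand 13 mm farther back than shut.
Start: joints at [1.098, 0.104, 0.097, 1.564, 0, 1.353], TCP at [151.234, 580.659, 231.331] pointing down, gripper open.
Joint ranges: [-2.99, 2.99], [-0.84, 1.86], [-1.1, 1.16], [-1.84, 2.11], [-1.51, 1.56], [-3.14, 3.14]. Speed limits (rad/s): [2.22, 2.22, 2.57, 3.14, 3.14, 3.14].

INTERFACE

Orientations are given as a unit quaternion [x, y, z, w].
In Python, from rig import sense, get_image, close_job gives the robot as it stands.
- The arm moves only by the tool drive_tool, never from a script. Its argument "increments" is a list of rows, each an object with "dp": the shift along the tool's x, y, z in units of 25 mm (1.0 is 25 mm), a list of three; "angular": the turn, a rotation vector about the tool's x, y, z in units of 5 degrees (1.0 is 5 degrees), a list of three; "jaw": the opening, from 0 (shut) to 1 (fully open). A call has 1 to 20 rows; each row is the pose to reach, as a shift and turn from the pose commanded when the call began, along the tool's axes at that moment; what a row does not reach only later rows make up. A row lasts 1/10 s, in which the tool goes at most 50 mm and 8.59 degrees, less where a joint would pass 70% of its speed; a pose out of reach is approached as far as the arm can. A call with a gripper value outside its range is refused whole. The fingers move at their own pace and stop on an object; "grip_force" is the grip in N (left out, the last holds). Time passes only in rows, so rows that repeat a pose let the fingers close. It gives the time, the measured TCP pose, the force, the opening and the grip force at its end, in the units of the state.
- sense(): the state, without advancing time (a new reading comes with each control period).
- get_image(name): name is "scene" or "top" or "wrist"; returns a dict with "img" (400x640x3 uint8, red, green, blue), "depth" (400x640 float32, mm along the optical axis (not along the pixel's ray), 0 where there is no reading), "fx", "fy", "cx", "cy" (pixels), "position" and "rotation" of the camera in the world; the wrist camera has in their place "T_tool_cam" (4x4, takes a point from camera to tool coordinates, whose origin is the TCP and whose axes are the flange's). Camera axes: x right, y down, z forward; pixel columns grow to the right and rows downward; lengths in mm; the calibration is good to about 2 mm. A picture is of the moment at which its call begins: read the wrist's pose just before it.
- close_job(): hands the job in; it is judged then, once.
The state is a dict: "time": time; "joints": joint angles; "qvel": joint speeds; "joint_torque": joint torques, N m; "ee_pos": TCP position; "tool_rot": TCP orientation; "wrist_force": force on the tool from outside, world axes, zero at the start; "wrist_torque": the same for the moment, N m; "width": opening from 0.0 (shut) to 1.0 (fully open); "grasp_force": force on a finger pad.
Only numpy, scipy, OpenCV 4.12 (cv2) and the standard library are available. Lean on these libraries where they do the work, as an engineer would, in place of code of your own. Each camera call takes 0.05 s, during which the arm holds its last target. There are 200 camera calls.

TASK

Move the three spice jars and the grey shaker from the dark wooden rack to the light wooden rack, in reverse order: whatever stood at the left end goes to the right end, and so on along the row. Stand each one upright in its own cell, without knocking any of them over; the small coloured labels on the dark rack's front lip keep showing where each one stood.

Things in the scene. Friction and masses are not known exactly. Their poses are not given: they have to be found in the camera images.
- red_jar: Clear spice jar with brown contents and a red cap; round, 45 mm wide, 106 mm tall, about 0.1 kg. Origin: centre of its underside, z up. Starts in any cell of the dark rack. Grip it 45 to 95 mm above its underside. Neighbours 70 mm away: take it from above, fingers closing along the rack's x (front and back)
- green_jar: Spice jar with a green label and a black cap with some green on top; round, 40 mm wide, 105 mm tall, about 0.1 kg. Origin: centre of its underside, z up. Starts in any cell of the dark rack. Grip it 45 to 95 mm above its underside. Neighbours 70 mm away: take it from above, fingers closing along the rack's x (front and back)
- white_jar: White spice jar with a white cap that has a dark blue patch on top; round, 46 mm wide, 98 mm tall, about 0.1 kg. Origin: centre of its underside, z up. Starts in any cell of the dark rack. Grip it 45 to 90 mm above its underside. Neighbours 70 mm away: take it from above, fingers closing along the rack's x (front and back)
- grey_shaker: Grey shaker with a domed, perforated top; round, 44 mm wide, 90 mm tall, about 0.1 kg. Origin: centre of its underside, z up. Starts in any cell of the dark rack. Grip its body, 35 to 65 mm above its underside; above 74 mm it narrows to a 34 mm dome. Neighbours 70 mm away: take it from above, fingers closing along the rack's x (front and back)
- old_rack: Dark wooden rack, full at the start (similar jars elsewhere are scenery), labels on its front lip; fixed, 286 mm along its y, 84 mm deep. +y: its left end seen from the robot (yaw within 9 deg). Origin: under the middle of the row, at worktop height. Four 64 mm square cells centred at x 0, y +0.105, +0.035, -0.035, -0.105 in its frame; floor 8 mm up, walls to 26 mm. Either rack may be the nearer
- new_rack: Light wooden rack, empty at the start, same build, no labels; fixed, 286 mm along its y, 84 mm deep. +y: its left end seen from the robot (yaw within 9 deg). Origin: under the middle of the row, at worktop height. Four 64 mm square cells centred at x 0, y +0.105, +0.035, -0.035, -0.105 in its frame; floor 8 mm up, walls to 26 mm
- red_label: Red label plate, 36 x 11 x 2 mm, fixed on the dark rack's front lip, 39 mm in front (-x of the rack) of the centre of the place where the red-capped jar stood at the start; it stays there. Origin: centre of its underside, 26 mm above the worktop
- green_label: Green label plate, 36 x 11 x 2 mm, fixed on the dark rack's front lip, 39 mm in front (-x of the rack) of the centre of the place where the green-labelled, black-capped jar stood at the start; it stays there. Origin: centre of its underside, 26 mm above the worktop
- white_label: Blue label plate, 36 x 11 x 2 mm, fixed on the dark rack's front lip, 39 mm in front (-x of the rack) of the centre of the place where the white jar (with the blue patch on its cap) stood at the start; it stays there. Origin: centre of its underside, 26 mm above the worktop
- grey_label: Grey label plate, 36 x 11 x 2 mm, fixed on the dark rack's front lip, 39 mm in front (-x of the rack) of the centre of the place where the grey shaker stood at the start; it stays there. Origin: centre of its underside, 26 mm above the worktop
Things that resemble listed ones, but are neither listed nor needed, are in the scene too. What is shaped like the grey_shaker but yellow is not meant.

How it is judged:
By the outcome, as a careful person would: the job done as asked, in the order asked, and still so for the second after the job is handed in, with the robot touching nothing.
It also fails if it takes over 118 s, if anything falls off the work surface, if the arm or the gripper's body presses on something with over 40 N, if the wrist force passes 120 N, or if a joint passes its speed limit or range.

## Working session

There is one attempt and no reset: what is moved stays moved. The work goes in short steps, Python scripts to look and compute and a tool call to move; the robot and the scene stay as the last step left them, time stands still between calls to the robot, and variables do not carry over. Pictures are saved under pics/ and viewed, at most 14 in all, crops included, and the job is handed in when it is done.

Besides the shell and the picture viewer there is one more tool, called after "Call:" as a command line: name --argument value ..., lists and objects as JSON in quotes. drive_tool: Moves the arm, as the interface text tells. Its arguments: {"type":"object","properties":{"increments":{"type":"array"},"grip_force":{"type":"number"}},"required":["increments"]}

```bash
mkdir -p pics; ls; cat > h.py <<'E'
import numpy as np, cv2
from rig import sense, get_image
def grab(n,f=None):
    d=get_image(n)
    if f: cv2.imwrite(f'pics/{f}.png',d['img'][:,:,::-1])
    return d
def cloud(d):
    v,u=np.mgrid[0:400,0:640]; z=d['depth']
    P=np.stack([(u-d['cx'])/d['fx']*z,(v-d['cy'])/d['fy']*z,z],-1)
    return P@np.array(d['rotation']).T+np.array(d['position'])
E
python3 - <<'E'
from h import *
s=sense();print(s)
for n in('top','scene'):
    d=grab(n,n+'0'); np.savez(f'{n}0.npz',**d); print(d['position'],d['rotation'],d['fx'])
E
```

```text
pics
{'time': 0.0, 'joints': array([1.09829990e+00, 1.04713302e-01, 9.64503200e-02, 1.56389200e+00,
       1.87037481e-05, 1.35310060e+00]), 'qvel': array([ 0.00050073,  0.0001096 , -0.00027555, -0.00051265,  0.0014595 ,
       -0.00086419]), 'joint_torque': array([ 8.57931991e-04, -5.56936347e+01,  5.03646612e+01,  1.70645543e-02,
       -2.83813533e-04, -2.77817526e-05]), 'ee_pos': array([151.05744601, 580.32594946, 230.50369646]), 'tool_rot': array([ 1.27055974e-01,  9.91895316e-01, -6.36114689e-04, -2.38608937e-04]), 'wrist_force': array([ 0.12232503, -0.30530865,  0.25269415]), 'wrist_torque': array([0.0262139 , 0.04691174, 0.02094308]), 'grasp_force': 0.0, 'width': 0.9998742324923544}
[397.32396926 -63.73884376 876.5272523 ] [-0.70583395  0.70631867 -0.04389434  0.03139531] 439.1689726504744
[128.46866748 516.84749092 560.93973304] [-0.25977893  0.85038004 -0.44131251  0.12087996] 472.24955264841105
```

View pics/top0.png

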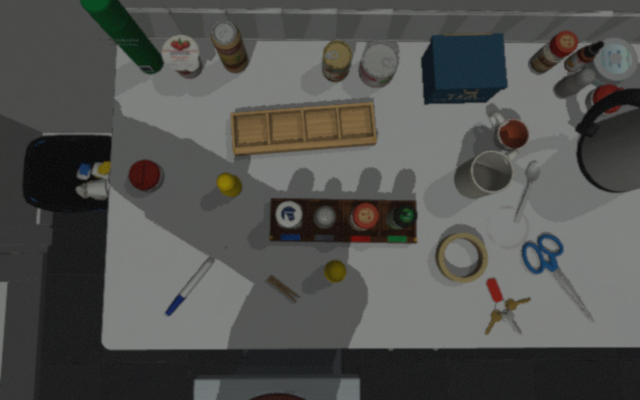

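View pics/scene0.png

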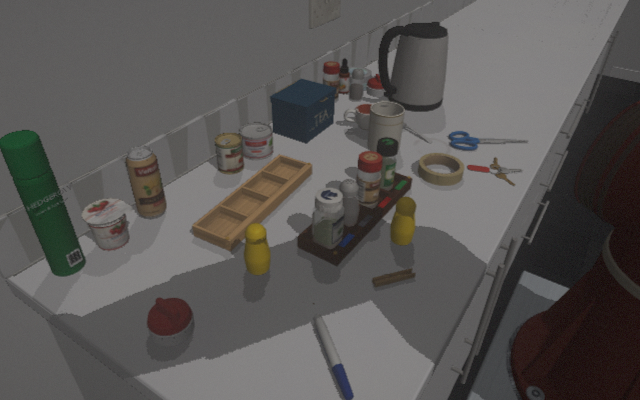

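The top view shows the dark rack holding, left to right, white jar (289,214), grey shaker (325,216), red jar (364,216) and green jar (405,216). Its labels below (v≈238) run blue, grey, red, green. The empty light rack spans (232–375, 103–153). Similar items are the yellow shakers (229,184) and (335,271), the red-topped jar at (560,45) and a grey shaker at (575,82). The four in the dark rack fit, because each has its matching label in front. Next I'll measure and take one enlarged crop.

```bash
cat >> h.py <<'E'
from scipy.spatial.transform import Rotation as R
def cloud(d):
    v,u=np.mgrid[0:400,0:640]; z=d['depth']
    P=np.stack([(u-d['cx'])/d['fx']*z,(v-d['cy'])/d['fy']*z,z],-1)
    return P@R.from_quat(d['rotation']).as_matrix().T+np.array(d['position'])
E
python3 - <<'E'
from h import *
d=dict(np.load('top0.npz'));P=cloud(d);im=d['img']
cv2.imwrite('pics/crop0.png',cv2.resize(im[85:285,215:435,::-1],None,fx=3.6,fy=3,interpolation=cv2.INTER_CUBIC)[:600,:800])
print('table z',np.median(P[280:330,400:450,2]))
def rect(name,u0,u1,v0,v1,zlo,zhi):
    Q=P[v0:v1,u0:u1].reshape(-1,3);m=(Q[:,2]>zlo)&(Q[:,2]<zhi);q=Q[m]
    r=cv2.minAreaRect(q[:,:2].astype(np.float32));print(name,m.sum(),np.round(r[0],1),np.round(r[1],1),round(r[2],2), 'medz',np.median(q[:,2]))
for lo in (17,21): 
    rect('light',215,390,90,165,lo,34); rect('dark',255,430,190,255,lo,34)
for n,u,v in (('white',289,214),('grey',325,216),('red',364,216),('green',405,216)):
    Q=P[v-22:v+22,u-19:u+19].reshape(-1,3);zt=np.percentile(Q[Q[:,2]<125,2],98)
    q=Q[Q[:,2]>zt-8];(c,r)=cv2.minEnclosingCircle(q[:,:2].astype(np.float32))
    print(n,round(zt,1),np.round(c,1),round(r,1),np.round(q.mean(0),1))
# labels
hsv=cv2.cvtColor(im,cv2.COLOR_RGB2HSV)
for u,v in ((289,238),(325,238),(361,239),(398,239)):
    print(im[v,u],np.round(P[v,u],1))
# other tall things near
for n,a in (('mug',(455,515,145,200)),('yel1',(215,245,170,200)),('yel2',(322,350,258,285)),('cans',(320,400,35,90)),('tea',(420,505,30,105)),('bottles',(205,250,15,75))):
    Q=P[a[2]:a[3],a[0]:a[1]].reshape(-1,3);q=Q[Q[:,2]>40];print(n,np.round(q.min(0)),np.round(q.max(0)))
E
```

```text
table z -0.17961689078498466
light 2136 [634.6 -49.3] [ 85.6 286.3] 4.58 medz 24.685450052822773
dark 2082 [ 450.5 -127.5] [286.7  84.3] 89.0 medz 25.506280419337884
light 1948 [634.9 -49.2] [ 84.9 286.7] 4.89 medz 24.87651695840748
dark 2015 [ 450.4 -127.5] [286.7  84.1] 89.01 medz 25.598051769861627
white 107.7 [435.5 -36.8] 46.8 [455.8 -25.6 115.9]
grey 96.6 [434.5 -77.6] 39.7 [453.7 -89.4 120.2]
red 115.7 [ 429.9 -121.8] 66.6 [ 453.1 -159.2  119.9]
green 114.0 [ 428.2 -157.1] 98.3 [ 452.7 -228.8  121.4]
[21 40 75] [415.7 -22.2  25.3]
[37 40 41] [415.6 -91.6  27.9]
[101  14  14] [ 413.5 -161.    28.2]
[17 81 38] [ 413.5 -232.7   27.4]
mug [ 397. -457.   40.] [596. -64. 877.]
yel1 [397. -64.  40.] [536. 110. 877.]
yel2 [ 335. -129.   40.] [397. -64. 877.]
cans [ 397. -237.   40.] [800. -64. 877.]
tea [ 397. -452.   40.] [831. -64. 877.]
bottles [397. -64.  40.] [832. 146. 877.]
```

View pics/crop0.png

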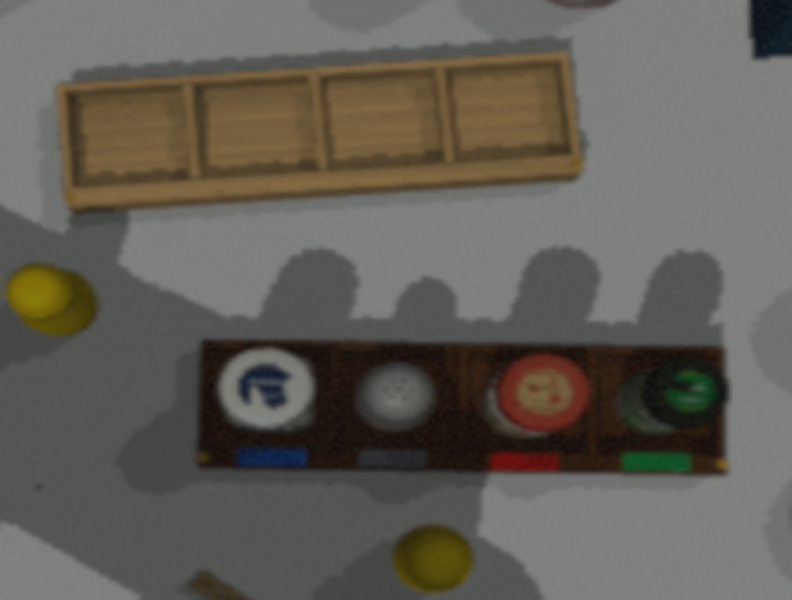

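The crop confirms it: white jar, grey shaker, red jar and green-capped jar, each behind its blue, grey, red or green label. Next come the jar centres and the motion helper.

```bash
cat >> h.py <<'E'
def rel(p,yaw,pos=None,q=None):
    """dp,angular (tool units) to reach TCP p, tool down, tool-y at yaw deg"""
    s=sense(); pos=s['ee_pos'] if pos is None else np.array(pos); R0=R.from_quat(s['tool_rot'] if q is None else q)
    a=np.radians(yaw); y=np.array([np.cos(a),np.sin(a),0]);z=np.array([0,0,-1.]);x=np.cross(y,z)
    R1=R.from_matrix(np.stack([x,y,z],1))
    return np.round(R0.inv().apply(np.array(p)-pos)/25,2), np.round(np.degrees((R0.inv()*R1).as_rotvec())/5,2)
E
python3 - <<'E'
from h import *
d=dict(np.load('top0.npz'));P=cloud(d);ok=d['depth']>0;print('invalid',(~ok).mean())
for n,u,v in (('white',289,214),('grey',325,216),('red',364,216),('green',405,216)):
    Q=P[v-24:v+24,u-19:u+19][ok[v-24:v+24,u-19:u+19]];zt=np.percentile(Q[:,2],97)
    q=Q[(Q[:,2]>zt-6)&(Q[:,2]<zt+5)];(c,r)=cv2.minEnclosingCircle(q[:,:2].astype(np.float32))
    print(n,len(q),round(zt,1),np.round(c,1),round(r,1),np.round(q.mean(0),1))
for n,a in (('mug',(455,515,145,200)),('yel1',(215,245,170,200)),('yel2',(322,350,258,285)),('cans',(320,400,35,90)),('tea',(420,505,30,105)),('bottles',(205,250,15,75))):
    o=ok[a[2]:a[3],a[0]:a[1]];q=P[a[2]:a[3],a[0]:a[1]][o];q=q[q[:,2]>30];print(n,np.round(q.min(0)),np.round(q.max(0)))
d=dict(np.load('scene0.npz'));P=cloud(d);ok=d['depth']>0
Q=P[ok]
C=np.array([450.5,-127.5]);e=np.array([np.sin(np.radians(1)),np.cos(np.radians(1))])
for k in(105,35,-35,-105):
    c=C+k*e;m=(np.abs(Q[:,:2]-c).max(1)<32)&(Q[:,2]>50)&(Q[:,2]<130);q=Q[m]
    def f(x):return np.hypot(*(q[:,:2]-x[:2]).T)-x[2]
    print('cell',k,c.round(1),m.sum(),np.round(q.max(0)-q.min(0)),np.round((q.max(0)+q.min(0))/2,1),np.round(q[:,2].max(),1))
print(rel([450,-22,230],-1))
E
```

```text
invalid 0.00398046875
white 512 107.3 [457.  -24.9] 22.5 [456.6 -25.1 105.6]
grey 211 96.0 [456.2 -90.9] 15.6 [455.8 -90.7  94.6]
red 489 115.3 [ 453.6 -160.3] 21.9 [ 453.5 -160.1  113.8]
green 409 113.8 [ 453.8 -231.1] 20.0 [ 453.4 -230.9  112.3]
mug [ 495. -457.   30.] [ 598. -352.  103.]
yel1 [496.  71.  30.] [538. 110.  91.]
yel2 [ 332. -131.   30.] [374. -89.  91.]
cans [ 725. -237.   30.] [800. -86.  75.]
tea [ 682. -456.   30.] [ 831. -282.  101.]
bottles [751.  52.  30.] [832. 148. 136.]
cell 105 [452.3 -22.5] 1144 [47. 48. 58.] [456.  -23.3  79. ] 107.9
cell 35 [451.1 -92.5] 476 [35. 32. 49.] [453.6 -86.4  74.5] 99.0
cell -35 [ 449.9 -162.5] 907 [45. 47. 66.] [ 452.8 -158.8   82.9] 115.8
cell -105 [ 448.7 -232.5] 598 [41. 43. 65.] [ 452.7 -229.8   82.8] 115.4
(array([-17.64, -20.3 ,   0.04]), array([-1.000e-02,  1.000e-02,  1.528e+01]))
```

Call:
drive_tool --increments '[{"dp": [-6,-6.8,0],"angular": [0,0,5],"jaw": 1},{"dp": [-6,-6.8,0],"angular": [0,0,5],"jaw": 1},{"dp": [-6,-6.8,0],"angular": [0,0,5],"jaw": 1},{"dp": [-6,-6.8,0],"angular": [0,0,5],"jaw": 1},{"dp": [-12,-13.6,0],"angular": [0,0,10],"jaw": 1},{"dp": [-12,-13.6,0],"angular": [0,0,10],"jaw": 1},{"dp": [-12,-13.6,0],"angular": [0,0,10],"jaw": 1},{"dp": [-12,-13.6,0],"angular": [0,0,10],"jaw": 1},{"dp": [-12,-13.6,0],"angular": [0,0,10],"jaw": 1},{"dp": [-17.9,-20.34,0],"angular": [0,0,15.28],"jaw": 1},{"dp": [-17.9,-20.34,0],"angular": [0,0,15.28],"jaw": 1},{"dp": [-17.9,-20.34,0],"angular": [0,0,15.28],"jaw": 1},{"dp": [-17.9,-20.34,0],"angular": [0,0,15.28],"jaw": 1},{"dp": [-17.9,-20.34,0],"angular": [0,0,15.28],"jaw": 1},{"dp": [-17.9,-20.34,0],"angular": [0,0,15.28],"jaw": 1},{"dp": [-17.9,-20.34,0],"angular": [0,0,15.28],"jaw": 1},{"dp": [-17.9,-20.34,0],"angular": [0,0,15.28],"jaw": 1},{"dp": [-17.9,-20.34,0],"angular": [0,0,15.28],"jaw": 1}]'

```text
time: 1.9
ee_pos: [455.9, -23.2, 231.4]
tool_rot: [0.713, 0.701, 0.0, 0.0]
wrist_force: [0.6, 0.4, -0.5]
width: 0.999
grasp_force: 0.0
```

```bash
python3 - <<'E'
from h import *
s=sense();print(s['time'],s['ee_pos'],s['joints'].round(3),s['wrist_force'])
d=grab('wrist','w1')
p=d['T_tool_cam'];print(np.round(p,3))
T=np.eye(4);T[:3,:3]=R.from_quat(s['tool_rot']).as_matrix();T[:3,3]=s['ee_pos'];T=T@np.array(p)
v,u=np.mgrid[0:400,0:640];z=d['depth'];Q=np.stack([(u-d['cx'])/d['fx']*z,(v-d['cy'])/d['fy']*z,z],-1)@T[:3,:3].T+T[:3,3]
Q=Q[z>0]
for n,c,h in(('white',(456,-24),106),('grey',(455,-90),98),('red',(453,-160),114),('green',(453,-230),113)):
    m=(np.abs(Q[:,:2]-c).max(1)<32)&(abs(Q[:,2]-h)<6);q=Q[m]
    if m.sum()>20: print(n,m.sum(),np.round((q.max(0)+q.min(0))/2,1),np.round(q.max(0)-q.min(0)))
print(rel([456,-24.5,62],-1))
E
```

```text
1.9 [455.8581027 -23.2074064 231.4251432] [-0.339 -0.338 -0.313  1.595  0.     1.248] [ 0.61527942  0.4215612  -0.4516938 ]
[[ 1.00000e-03 -9.63000e-01 -2.70000e-01  6.85690e+01]
 [ 1.00000e+00  0.00000e+00  0.00000e+00 -2.81000e-01]
 [-0.00000e+00 -2.70000e-01  9.63000e-01 -1.43341e+02]
 [ 0.00000e+00  0.00000e+00  0.00000e+00  1.00000e+00]]
white 1694 [458.2 -25.  104.6] [45. 45.  9.]
grey 517 [457.4 -89.9  95.8] [28. 29.  7.]
red 1177 [ 455.4 -157.9  112.6] [43. 39.  9.]
(array([-0.05,  0.  ,  6.78]), array([ 0.  , -0.  ,  0.02]))
```

View pics/w1.png

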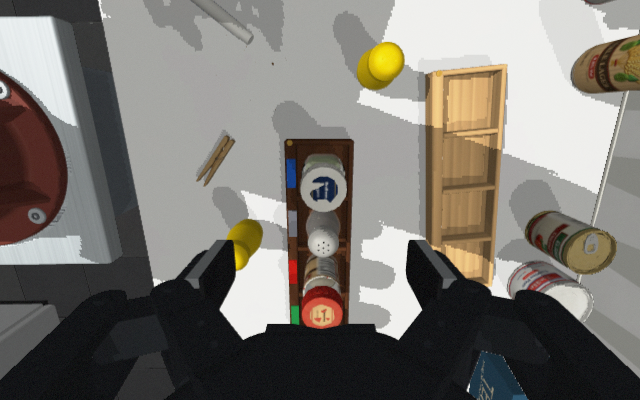

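The wrist view shows the white jar between the fingers at (323,187), with the shaker and red jar below it at (323,240) and (322,305). Descend and grip the white jar.

Call:
drive_tool --increments '[{"dp": [-0.05,0.04,1.5],"angular": [0,0,0],"jaw": 1},{"dp": [-0.05,0.04,3],"angular": [0,0,0],"jaw": 1},{"dp": [-0.05,0.04,4.5],"angular": [0,0,0],"jaw": 1},{"dp": [-0.05,0.04,5.5],"angular": [0,0,0],"jaw": 1},{"dp": [-0.05,0.04,6.4],"angular": [0,0,0],"jaw": 1},{"dp": [-0.05,0.04,6.85],"angular": [0,0,0],"jaw": 1},{"dp": [-0.05,0.04,6.85],"angular": [0,0,0],"jaw": 1},{"dp": [-0.05,0.04,6.85],"angular": [0,0,0],"jaw": 0.7},{"dp": [-0.05,0.04,6.85],"angular": [0,0,0],"jaw": 0.3},{"dp": [-0.05,0.04,6.85],"angular": [0,0,0],"jaw": 0.3},{"dp": [-0.05,0.04,6.85],"angular": [0,0,0],"jaw": 0.3},{"dp": [-0.05,0.04,6.85],"angular": [0,0,0],"jaw": 0.3},{"dp": [-0.05,0.04,6.85],"angular": [0,0,0],"jaw": 0.3},{"dp": [-0.05,0.04,6.85],"angular": [0,0,0],"jaw": 0.3}]' --grip_force 30

```text
time: 3.35
ee_pos: [458.2, -25.8, 61.3]
tool_rot: [0.713, 0.701, 0.001, 0.001]
wrist_force: [0.4, 0.5, 6.3]
width: 0.53
grasp_force: 30.5
```

Call:
drive_tool --increments '[{"dp": [0,0,-0.4],"angular": [0,0,0],"jaw": 0.3},{"dp": [0,0,-1.2],"angular": [0,0,0],"jaw": 0.3},{"dp": [0,0,-2.4],"angular": [0,0,0],"jaw": 0.3},{"dp": [0,0,-3.6],"angular": [0,0,0],"jaw": 0.3},{"dp": [0,0,-4.6],"angular": [0,0,0],"jaw": 0.3},{"dp": [0,0,-5],"angular": [0,0,0],"jaw": 0.3},{"dp": [-0.5,0.8,-5],"angular": [0,0,-0.2],"jaw": 0.3},{"dp": [-1.3,2,-5],"angular": [0,0,-0.5],"jaw": 0.3},{"dp": [-2.3,3.4,-5],"angular": [0,0,-0.8],"jaw": 0.3},{"dp": [-3.2,4.8,-5],"angular": [0,0,-1],"jaw": 0.3},{"dp": [-4.1,6.1,-5],"angular": [0,0,-1.14],"jaw": 0.3},{"dp": [-4.7,7.1,-5],"angular": [0,0,-1.14],"jaw": 0.3},{"dp": [-5,7.5,-5],"angular": [0,0,-1.14],"jaw": 0.3},{"dp": [-5,7.5,-5],"angular": [0,0,-1.14],"jaw": 0.3},{"dp": [-5,7.5,-5],"angular": [0,0,-1.14],"jaw": 0.3},{"dp": [-5,7.5,-5],"angular": [0,0,-1.14],"jaw": 0.3}]'

```text
time: 4.95
ee_pos: [641.7, -153.1, 184.9]
tool_rot: [0.677, 0.736, -0.0, -0.0]
wrist_force: [-0.4, 0.3, -0.9]
width: 0.528
grasp_force: 31.3
```

```bash
python3 - <<'E'
from h import *
print(rel([643.4,-153.9,63],4.7)); d=grab('scene','s1');print(sense()['ee_pos'],sense()['width'],sense()['wrist_force'])
P=cloud(d);q=P[d['depth']>0];m=(np.abs(q[:,:2]-[643,-153]).max(1)<35)&(q[:,2]>90)
h=q[m];print('lowest',np.percentile(h[:,2],[1,5]))
lo=h[h[:,2]<170];print(np.round((lo.min(0)+lo.max(0))/2),np.round(lo.max(0)-lo.min(0)))
E
```

```text
(array([-0.04,  0.07,  4.88]), array([-0.01, -0.01,  0.  ]))
[ 641.82356274 -153.10709291  185.18460352] 0.526240176860165 [ 0.50340318 -0.77444414 -0.35456695]
lowest [135.1094832  146.81089446]
[ 639. -148.  151.] [48. 43. 37.]
```

View pics/s1.png

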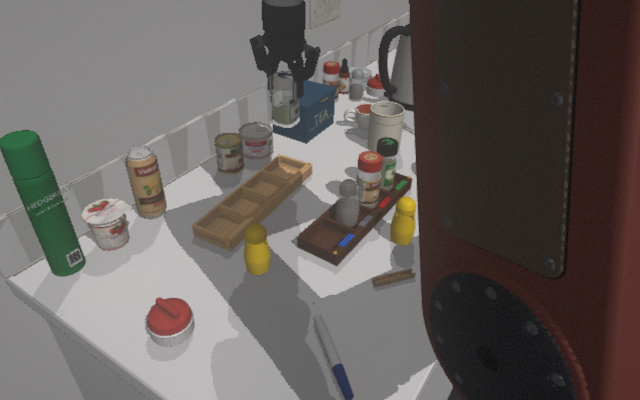

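The arm holds the white jar upright at (285,100), above the right cell of the light rack. Lower and release.

Call:
drive_tool --increments '[{"dp": [-0.02,0.05,1],"angular": [0,0,0],"jaw": 0.3},{"dp": [-0.03,0.07,2],"angular": [0,0,0],"jaw": 0.3},{"dp": [-0.03,0.07,3],"angular": [0,0,0],"jaw": 0.3},{"dp": [-0.03,0.07,3.8],"angular": [0,0,0],"jaw": 0.3},{"dp": [-0.03,0.07,4.4],"angular": [0,0,0],"jaw": 0.3},{"dp": [-0.03,0.07,4.7],"angular": [0,0,0],"jaw": 0.3},{"dp": [-0.03,0.07,4.85],"angular": [0,0,0],"jaw": 0.3},{"dp": [-0.03,0.07,4.94],"angular": [0,0,0],"jaw": 0.3},{"dp": [-0.03,0.07,4.94],"angular": [0,0,0],"jaw": 0.3},{"dp": [-0.03,0.07,4.94],"angular": [0,0,0],"jaw": 0.3}]'

```text
time: 6.0
ee_pos: [644.7, -154.6, 62.4]
tool_rot: [0.678, 0.736, 0.0, 0.001]
wrist_force: [0.2, -0.5, -1.6]
width: 0.53
grasp_force: 31.4
```

Call:
drive_tool --increments '[{"dp": [0,0,0.05],"angular": [0,0,0],"jaw": 0.5},{"dp": [0,0,0.05],"angular": [0,0,0],"jaw": 0.56},{"dp": [0,0,0.05],"angular": [0,0,0],"jaw": 0.62},{"dp": [0,0,0.05],"angular": [0,0,0],"jaw": 0.7},{"dp": [0,0,0.05],"angular": [0,0,0],"jaw": 0.85},{"dp": [0,0,0.05],"angular": [0,0,0],"jaw": 1},{"dp": [0,0,0.05],"angular": [0,0,0],"jaw": 1},{"dp": [0,0,-0.6],"angular": [0,0,0],"jaw": 1},{"dp": [0,0,-1.6],"angular": [0,0,0],"jaw": 1},{"dp": [0,0,-3],"angular": [0,0,0],"jaw": 1},{"dp": [0,0,-4.4],"angular": [0,0,0],"jaw": 1},{"dp": [0,0,-5],"angular": [0,0,0],"jaw": 1},{"dp": [0,0,-5],"angular": [0,0,0],"jaw": 1}]'

```text
time: 7.3
ee_pos: [645.7, -155.0, 190.4]
tool_rot: [0.677, 0.736, 0.001, 0.003]
wrist_force: [0.4, 0.3, -0.3]
width: 1.001
grasp_force: 0.0
```

```bash
cat >> h.py <<'E'
JX={'white':(457,-24.5,106),'grey':(456.5,-90,98),'red':(454.5,-159,115),'green':(454,-230.5,113.5)}
def check(f,cells,top='top'):
    d=grab(top,f);P=cloud(d);q=P[d['depth']>0]
    for n,(x,y,h) in cells.items():
        m=(np.abs(q[:,:2]-[x,y]).max(1)<32)&(abs(q[:,2]-h)<7);h_=q[m]
        print(n,m.sum(),np.round((h_.min(0)+h_.max(0))/2,1) if m.sum()>10 else '',np.round(np.ptp(h_,axis=0)) if m.sum()>10 else '')
NX={'green':(626.2,55.4,113.5),'red':(631.9,-14.4,115),'grey':(637.7,-84.2,98),'white':(643.4,-153.9,106)}
E
python3 - <<'E'
from h import *
print(sense()['ee_pos'])
print(rel([456.5,-90,190],-1),rel([456.5,-90,45],-1))
check('t2',{'white':NX['white']});check('t2b',{k:JX[k] for k in('grey','red','green')})
E
```

```text
[ 645.65846206 -154.96325669  190.39166391]
(array([ 3.21, -7.33, -0.03]), array([0.06, 0.03, 1.14])) (array([ 3.23, -7.36,  5.77]), array([0.06, 0.03, 1.14]))
white 0  
grey 0  
red 0  
green 73 [ 450.9 -242.9  112.2] [26. 15.  8.]
```

View pics/t2.png

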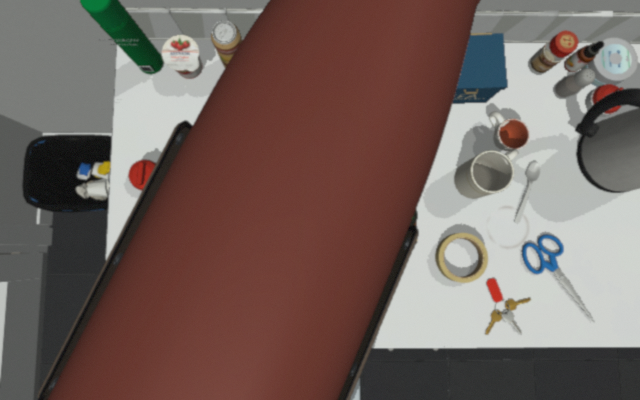

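The arm blocks the top view. Next: go over the shaker and check with the wrist and scene cameras.

Call:
drive_tool --increments '[{"dp": [0.4,-0.9,0],"angular": [0,0,0.2],"jaw": 1},{"dp": [1,-2.3,0],"angular": [0,0,0.5],"jaw": 1},{"dp": [1.7,-4,0],"angular": [0,0,0.8],"jaw": 1},{"dp": [2.4,-5.6,0],"angular": [0.06,0.03,1.14],"jaw": 1},{"dp": [3,-6.8,0],"angular": [0.06,0.03,1.14],"jaw": 1},{"dp": [3.21,-7.33,0],"angular": [0.06,0.03,1.14],"jaw": 1},{"dp": [3.21,-7.33,0],"angular": [0.06,0.03,1.14],"jaw": 1},{"dp": [3.21,-7.33,0],"angular": [0.06,0.03,1.14],"jaw": 1}]'

```text
time: 8.2
ee_pos: [454.9, -89.3, 185.5]
tool_rot: [0.713, 0.701, -0.001, -0.003]
wrist_force: [-0.8, -0.3, -0.3]
width: 0.998
grasp_force: 0.0
```

```bash
cat >> h.py <<'E'
def wcheck(f,cells):
    s=sense();d=grab('wrist',f)
    T=np.eye(4);T[:3,:3]=R.from_quat(s['tool_rot']).as_matrix();T[:3,3]=s['ee_pos'];T=T@np.array(d['T_tool_cam'])
    v,u=np.mgrid[0:400,0:640];z=d['depth'];Q=np.stack([(u-d['cx'])/d['fx']*z,(v-d['cy'])/d['fy']*z,z],-1)@T[:3,:3].T+T[:3,3];q=Q[z>0]
    for n,(x,y,h) in cells.items():
        m=(np.abs(q[:,:2]-[x,y]).max(1)<32)&(abs(q[:,2]-h)<7);h_=q[m]
        print('wrist',n,m.sum(),np.round((h_.min(0)+h_.max(0))/2,1) if m.sum()>10 else '',np.round(np.ptp(h_,axis=0)) if m.sum()>10 else '')
E
python3 - <<'E'
from h import *
print(sense()['ee_pos'],sense()['tool_rot'])
wcheck('w3',{k:JX[k] for k in('grey','red','green')})
check('s3',{'white':NX['white']},'scene');check('s3b',JX,'scene')
print(rel([456.5,-90,45],-1))
E
```

```text
[454.91142666 -89.34222565 185.47481211] [ 0.71330573  0.70084471 -0.00112537 -0.00322016]
wrist grey 897 [457.6 -90.3  95.4] [30. 30.  9.]
wrist red 1990 [ 455.  -160.9  112.6] [44. 45.  9.]
wrist green 0  
white 241 [ 643.6 -152.   103.8] [45. 46. 10.]
white 0  
grey 118 [455.7 -88.2  94.8] [27. 26.  7.]
red 284 [ 453.8 -159.5  112.1] [45. 47.  8.]
green 209 [ 452.7 -231.4  110.8] [37. 42.  8.]
(array([-0.03,  0.08,  5.63]), array([-0.07, -0.03, -0.  ]))
```

View pics/s3.png

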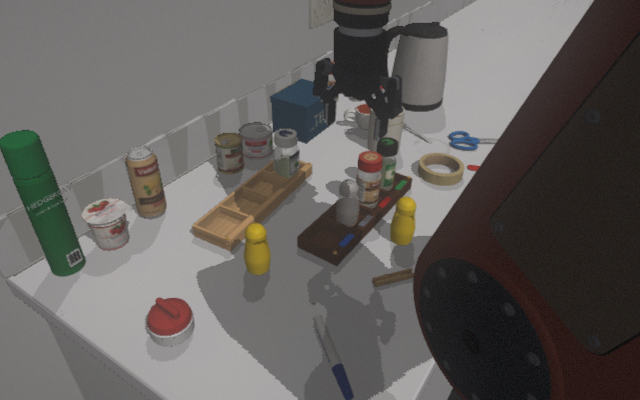

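The white jar stands upright in the light rack's right cell at (287,150). Take the shaker.

Call:
drive_tool --increments '[{"dp": [-0.03,0.08,1.2],"angular": [-0.06,-0.03,0],"jaw": 1},{"dp": [-0.03,0.08,2.4],"angular": [-0.06,-0.03,0],"jaw": 1},{"dp": [-0.03,0.08,3.6],"angular": [-0.06,-0.03,0],"jaw": 1},{"dp": [-0.03,0.08,4.5],"angular": [-0.06,-0.03,0],"jaw": 1},{"dp": [-0.03,0.08,5.2],"angular": [-0.06,-0.03,0],"jaw": 1},{"dp": [-0.03,0.08,5.55],"angular": [-0.06,-0.03,0],"jaw": 1},{"dp": [-0.03,0.08,5.63],"angular": [-0.06,-0.03,0],"jaw": 1},{"dp": [-0.03,0.08,5.63],"angular": [-0.06,-0.03,0],"jaw": 0.7},{"dp": [-0.03,0.08,5.63],"angular": [-0.06,-0.03,0],"jaw": 0.3},{"dp": [-0.03,0.08,5.63],"angular": [-0.06,-0.03,0],"jaw": 0.3},{"dp": [-0.03,0.08,5.63],"angular": [-0.06,-0.03,0],"jaw": 0.3},{"dp": [-0.03,0.08,5.63],"angular": [-0.06,-0.03,0],"jaw": 0.3},{"dp": [-0.03,0.08,5.63],"angular": [-0.06,-0.03,0],"jaw": 0.3},{"dp": [-0.03,0.08,5.63],"angular": [-0.06,-0.03,0],"jaw": 0.3}]'

```text
time: 9.75
ee_pos: [457.2, -90.1, 47.0]
tool_rot: [0.713, 0.701, 0.0, 0.001]
wrist_force: [0.6, -0.2, 6.3]
width: 0.433
grasp_force: 30.0
```

The opening is 37 mm, where a 44 mm body was expected, so I'll look before lifting.

```bash
python3 - <<'E'
from h import *
d=grab('scene');cv2.imwrite('pics/s4.png',cv2.resize(d['img'][100:260,260:460,::-1],None,fx=3.7,fy=3.7,interpolation=cv2.INTER_CUBIC))
d=dict(np.load('scene0.npz'));P=cloud(d);q=P[d['depth']>0]
m=(np.abs(q[:,:2]-[456,-89]).max(1)<30)&(q[:,2]>25);q=q[m]
vd=np.array([456,-89])-d['position'][:2];vd/=np.linalg.norm(vd);s=np.array([-vd[1],vd[0]])
for z in range(25,100,6):
    k=q[abs(q[:,2]-z)<3]; 
    if len(k): print(z-8,len(k),np.ptp(k[:,:2]@s).round(1))
E
```

```text
17 19 25.1
23 28 23.2
29 38 24.8
35 52 26.9
41 40 24.8
47 49 26.8
53 51 26.6
59 46 26.5
65 38 24.7
71 45 32.0
77 70 32.3
83 82 30.3
89 79 23.1
```

View pics/s4.png

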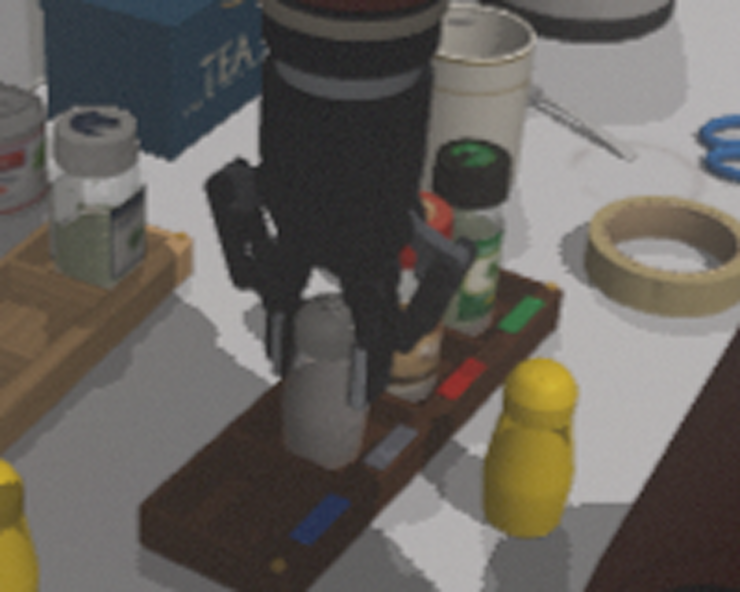

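The pads hold the upper body below the neck, and the body tapers there. A slow trial lift will show whether it slips.

Call:
drive_tool --increments '[{"dp": [0,0,-0.1],"angular": [0,0,0],"jaw": 0.3},{"dp": [0,0,-0.3],"angular": [0,0,0],"jaw": 0.3},{"dp": [0,0,-0.6],"angular": [0,0,0],"jaw": 0.3},{"dp": [0,0,-0.8],"angular": [0,0,0],"jaw": 0.3},{"dp": [0,0,-0.8],"angular": [0,0,0],"jaw": 0.3},{"dp": [0,0,-0.8],"angular": [0,0,0],"jaw": 0.3}]' --grip_force 35

```text
time: 10.4
ee_pos: [456.3, -89.8, 65.9]
tool_rot: [0.713, 0.701, -0.0, 0.0]
wrist_force: [-0.0, 0.8, -1.9]
width: 0.433
grasp_force: 34.7
```

```bash
python3 - <<'E'
from h import *
s=sense();print(s['ee_pos'],s['width'])
d=grab('scene');cv2.imwrite('pics/s5.png',cv2.resize(d['img'][100:260,260:460,::-1],None,fx=3.7,fy=3.7,interpolation=cv2.INTER_CUBIC))
E
```

```text
[456.28971588 -89.84650004  65.88493439] 0.4330123921634281
```

View pics/s5.png

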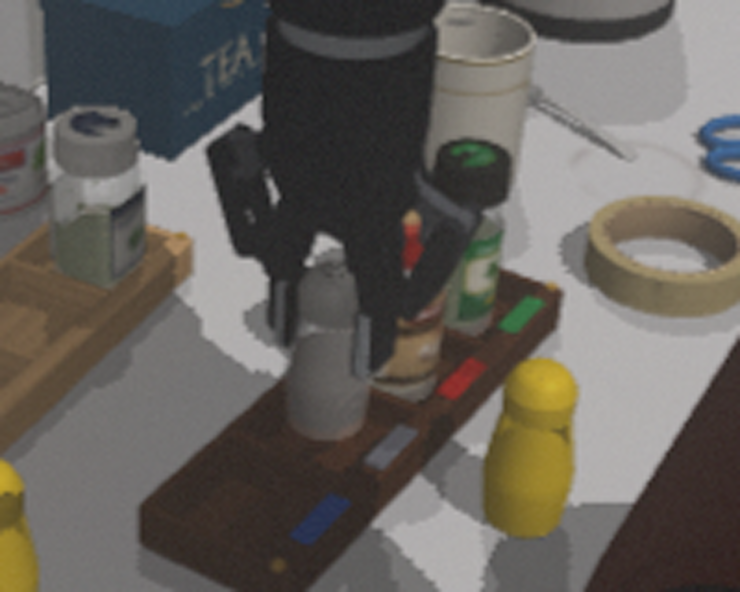

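The shaker has lifted cleanly and hangs upright. Carry it over.

Call:
drive_tool --increments '[{"dp": [0,0,-0.6],"angular": [0,0,0],"jaw": 0.3},{"dp": [0,0,-1.6],"angular": [0,0,0],"jaw": 0.3},{"dp": [0,0,-2.8],"angular": [0,0,0],"jaw": 0.3},{"dp": [0,0,-3.8],"angular": [0,0,0],"jaw": 0.3},{"dp": [0,0.1,-4.4],"angular": [0,0,0],"jaw": 0.3},{"dp": [0.05,0.8,-4.4],"angular": [0,0,-0.2],"jaw": 0.3},{"dp": [0.1,2,-4.4],"angular": [0,0,-0.5],"jaw": 0.3},{"dp": [0.15,3.3,-4.4],"angular": [0,0,-0.8],"jaw": 0.3},{"dp": [0.2,4.7,-4.4],"angular": [0,0,-1],"jaw": 0.3},{"dp": [0.3,6,-4.4],"angular": [0,0,-1.14],"jaw": 0.3},{"dp": [0.35,6.9,-4.4],"angular": [0,0,-1.14],"jaw": 0.3},{"dp": [0.35,7.25,-4.4],"angular": [0,0,-1.14],"jaw": 0.3},{"dp": [0.35,7.25,-4.4],"angular": [0,0,-1.14],"jaw": 0.3},{"dp": [0.35,7.25,-4.4],"angular": [0,0,-1.14],"jaw": 0.3},{"dp": [0.35,7.25,-4.4],"angular": [0,0,-1.14],"jaw": 0.3}]'

```text
time: 11.95
ee_pos: [637.1, -84.2, 176.3]
tool_rot: [0.678, 0.735, -0.0, 0.0]
wrist_force: [-0.1, 0.0, -1.4]
width: 0.433
grasp_force: 35.0
```

```bash
python3 - <<'E'
from h import *
print(rel([637.7,-84.2,47.5],4.7))
E
```

```text
(array([-0.  ,  0.02,  5.15]), array([-0.,  0., -0.]))
```

Call:
drive_tool --increments '[{"dp": [0,0.02,1],"angular": [0,0,0],"jaw": 0.3},{"dp": [0,0.02,2.1],"angular": [0,0,0],"jaw": 0.3},{"dp": [0,0.02,3.2],"angular": [0,0,0],"jaw": 0.3},{"dp": [0,0.02,4.1],"angular": [0,0,0],"jaw": 0.3},{"dp": [0,0.02,4.7],"angular": [0,0,0],"jaw": 0.3},{"dp": [0,0.02,5],"angular": [0,0,0],"jaw": 0.3},{"dp": [0,0.02,5.1],"angular": [0,0,0],"jaw": 0.3},{"dp": [0,0.02,5.15],"angular": [0,0,0],"jaw": 0.3},{"dp": [0,0.02,5.15],"angular": [0,0,0],"jaw": 0.3},{"dp": [0,0.02,5.15],"angular": [0,0,0],"jaw": 0.3}]'

```text
time: 12.95
ee_pos: [638.7, -84.3, 48.1]
tool_rot: [0.677, 0.736, 0.0, 0.001]
wrist_force: [-0.2, 0.5, -1.2]
width: 0.43
grasp_force: 35.0
```

Call:
drive_tool --increments '[{"dp": [0,0,0.05],"angular": [0,0,0],"jaw": 0.4},{"dp": [0,0,0.05],"angular": [0,0,0],"jaw": 0.46},{"dp": [0,0,0.05],"angular": [0,0,0],"jaw": 0.53},{"dp": [0,0,0.05],"angular": [0,0,0],"jaw": 0.65},{"dp": [0,0,0.05],"angular": [0,0,0],"jaw": 0.85},{"dp": [0,0,0.05],"angular": [0,0,0],"jaw": 1},{"dp": [0,0,0.05],"angular": [0,0,0],"jaw": 1},{"dp": [0,0,-0.6],"angular": [0,0,0],"jaw": 1},{"dp": [0,0,-1.6],"angular": [0,0,0],"jaw": 1},{"dp": [0,0,-3],"angular": [0,0,0],"jaw": 1},{"dp": [0,0,-4.4],"angular": [0,0,0],"jaw": 1},{"dp": [0,0,-5.5],"angular": [0,0,0],"jaw": 1},{"dp": [0,0,-5.8],"angular": [0,0,0],"jaw": 1},{"dp": [0,0,-5.8],"angular": [0,0,0],"jaw": 1}]'

```text
time: 14.35
ee_pos: [639.0, -84.4, 194.2]
tool_rot: [0.677, 0.736, 0.001, 0.002]
wrist_force: [0.6, 0.2, -0.4]
width: 0.998
grasp_force: 0.0
```

```bash
python3 - <<'E'
from h import *
print(rel([455,-160,190],-1))
wcheck('w6',{k:NX[k] for k in('grey','white')});check('s6',NX,'scene')
E
```

```text
(array([-2.41, -7.58,  0.15]), array([0.03, 0.02, 1.14]))
wrist grey 847 [638.5 -83.9  95.6] [30. 30.  9.]
wrist white 1897 [ 644.9 -154.1  104.3] [45. 45. 10.]
green 0  
red 0  
grey 92 [635.  -81.8  94.4] [25. 24.  6.]
white 240 [ 642.7 -153.7  103.6] [46. 47.  9.]
```

Call:
drive_tool --increments '[{"dp": [-0.3,-0.9,0],"angular": [0,0,0.2],"jaw": 1},{"dp": [-0.75,-2.4,0],"angular": [0,0,0.5],"jaw": 1},{"dp": [-1.3,-4,0],"angular": [0,0,0.8],"jaw": 1},{"dp": [-1.8,-5.7,0],"angular": [0,0,1.14],"jaw": 1},{"dp": [-2.2,-7,0],"angular": [0,0,1.14],"jaw": 1},{"dp": [-2.41,-7.58,0],"angular": [0,0,1.14],"jaw": 1},{"dp": [-2.41,-7.58,0],"angular": [0,0,1.14],"jaw": 1},{"dp": [-2.41,-7.58,0],"angular": [0,0,1.14],"jaw": 1}]'

```text
time: 15.25
ee_pos: [454.1, -159.5, 191.1]
tool_rot: [0.713, 0.701, -0.0, -0.001]
wrist_force: [0.8, 0.6, -0.0]
width: 0.999
grasp_force: 0.0
```

```bash
python3 - <<'E'
from h import *
wcheck('w7',{k:JX[k] for k in('red','green')})
print(rel([455,-160,62],-1))
E
```

```text
wrist red 2280 [ 455.1 -160.7  112.7] [44. 44.  9.]
wrist green 1567 [ 454.7 -231.3  111. ] [39. 40.  9.]
(array([-0.03,  0.03,  5.17]), array([-0.01, -0.01,  0.  ]))
```

Call:
drive_tool --increments '[{"dp": [-0.03,0.03,1.2],"angular": [0,0,0],"jaw": 1},{"dp": [-0.03,0.03,2.4],"angular": [0,0,0],"jaw": 1},{"dp": [-0.03,0.03,3.6],"angular": [0,0,0],"jaw": 1},{"dp": [-0.03,0.03,4.4],"angular": [0,0,0],"jaw": 1},{"dp": [-0.03,0.03,4.9],"angular": [0,0,0],"jaw": 1},{"dp": [-0.03,0.03,5.15],"angular": [0,0,0],"jaw": 1},{"dp": [-0.03,0.03,5.17],"angular": [0,0,0],"jaw": 1},{"dp": [-0.03,0.03,5.17],"angular": [0,0,0],"jaw": 0.7},{"dp": [-0.03,0.03,5.17],"angular": [0,0,0],"jaw": 0.3},{"dp": [-0.03,0.03,5.17],"angular": [0,0,0],"jaw": 0.3},{"dp": [-0.03,0.03,5.17],"angular": [0,0,0],"jaw": 0.3},{"dp": [-0.03,0.03,5.17],"angular": [0,0,0],"jaw": 0.3},{"dp": [-0.03,0.03,5.17],"angular": [0,0,0],"jaw": 0.3},{"dp": [-0.03,0.03,5.17],"angular": [0,0,0],"jaw": 0.3}]' --grip_force 32

```text
time: 16.7
ee_pos: [455.5, -161.0, 63.8]
tool_rot: [0.713, 0.701, 0.0, 0.001]
wrist_force: [-0.5, 0.4, 6.1]
width: 0.512
grasp_force: 32.0
```

Call:
drive_tool --increments '[{"dp": [0,0,-0.4],"angular": [0,0,0],"jaw": 0.3},{"dp": [0,0,-1.2],"angular": [0,0,0],"jaw": 0.3},{"dp": [0,0,-2.4],"angular": [0,0,0],"jaw": 0.3},{"dp": [0,0,-3.6],"angular": [0,0,0],"jaw": 0.3},{"dp": [0,0,-4.6],"angular": [0,0,0],"jaw": 0.3},{"dp": [0,0,-5],"angular": [0,0,0],"jaw": 0.3},{"dp": [0.6,0.7,-5],"angular": [0,0,-0.2],"jaw": 0.3},{"dp": [1.6,1.9,-5],"angular": [0,0,-0.5],"jaw": 0.3},{"dp": [2.7,3.1,-5],"angular": [0,0,-0.8],"jaw": 0.3},{"dp": [3.8,4.4,-5],"angular": [0,0,-1],"jaw": 0.3},{"dp": [4.9,5.7,-5],"angular": [0,0,-1.14],"jaw": 0.3},{"dp": [5.7,6.6,-5],"angular": [0,0,-1.14],"jaw": 0.3},{"dp": [5.99,6.95,-5],"angular": [0,0,-1.14],"jaw": 0.3},{"dp": [5.99,6.95,-5],"angular": [0,0,-1.14],"jaw": 0.3},{"dp": [5.99,6.95,-5],"angular": [0,0,-1.14],"jaw": 0.3},{"dp": [5.99,6.95,-5],"angular": [0,0,-1.14],"jaw": 0.3}]'

```text
time: 18.3
ee_pos: [630.5, -14.8, 187.8]
tool_rot: [0.678, 0.735, -0.0, -0.0]
wrist_force: [-0.0, 0.1, -0.8]
width: 0.507
grasp_force: 33.0
```

```bash
python3 - <<'E'
from h import *
print(rel([631.9,-14.4,64.3],4.7))
E
```

```text
(array([0.01, 0.06, 4.94]), array([-0.  ,  0.  , -0.01]))
```

Call:
drive_tool --increments '[{"dp": [0.01,0.06,1],"angular": [0,0,0],"jaw": 0.3},{"dp": [0.01,0.06,2],"angular": [0,0,0],"jaw": 0.3},{"dp": [0.01,0.06,3],"angular": [0,0,0],"jaw": 0.3},{"dp": [0.01,0.06,3.9],"angular": [0,0,0],"jaw": 0.3},{"dp": [0.01,0.06,4.5],"angular": [0,0,0],"jaw": 0.3},{"dp": [0.01,0.06,4.8],"angular": [0,0,0],"jaw": 0.3},{"dp": [0.01,0.06,4.9],"angular": [0,0,0],"jaw": 0.3},{"dp": [0.01,0.06,4.94],"angular": [0,0,0],"jaw": 0.3},{"dp": [0.01,0.06,4.94],"angular": [0,0,0],"jaw": 0.3},{"dp": [0.01,0.06,4.94],"angular": [0,0,0],"jaw": 0.3}]'

```text
time: 19.3
ee_pos: [633.3, -13.6, 65.2]
tool_rot: [0.677, 0.736, 0.0, 0.001]
wrist_force: [1.0, -0.1, -0.6]
width: 0.508
grasp_force: 33.0
```

Call:
drive_tool --increments '[{"dp": [0,0,0.05],"angular": [0,0,0],"jaw": 0.48},{"dp": [0,0,0.05],"angular": [0,0,0],"jaw": 0.54},{"dp": [0,0,0.05],"angular": [0,0,0],"jaw": 0.6},{"dp": [0,0,0.05],"angular": [0,0,0],"jaw": 0.7},{"dp": [0,0,0.05],"angular": [0,0,0],"jaw": 0.85},{"dp": [0,0,0.05],"angular": [0,0,0],"jaw": 1},{"dp": [0,0,0.05],"angular": [0,0,0],"jaw": 1},{"dp": [0,0,-0.6],"angular": [0,0,0],"jaw": 1},{"dp": [0,0,-1.6],"angular": [0,0,0],"jaw": 1},{"dp": [0,0,-3],"angular": [0,0,0],"jaw": 1},{"dp": [0,0,-4.4],"angular": [0,0,0],"jaw": 1},{"dp": [0,0,-5],"angular": [0,0,0],"jaw": 1},{"dp": [0,0,-5],"angular": [0,0,0],"jaw": 1}]'

```text
time: 20.6
ee_pos: [634.3, -13.8, 192.9]
tool_rot: [0.678, 0.736, 0.001, 0.002]
wrist_force: [0.2, 0.7, 0.0]
width: 1.002
grasp_force: 0.0
```

```bash
python3 - <<'E'
from h import *
print(rel([454.5,-231,190],-1))
wcheck('w8',{k:NX[k] for k in('red','grey','white')})
E
```

```text
(array([-8.07, -7.88,  0.09]), array([0.06, 0.02, 1.14]))
wrist red 2261 [633.1 -13.3 112.7] [43. 44.  9.]
wrist grey 693 [638.7 -83.6  95.2] [30. 29.  8.]
wrist white 416 [ 644.4 -137.7  103.6] [40. 14.  9.]
```

Call:
drive_tool --increments '[{"dp": [-0.8,-0.8,0],"angular": [0,0,0.2],"jaw": 1},{"dp": [-2.1,-2,0],"angular": [0,0,0.5],"jaw": 1},{"dp": [-3.5,-3.4,0],"angular": [0,0,0.8],"jaw": 1},{"dp": [-4.9,-4.8,0],"angular": [0,0,1.14],"jaw": 1},{"dp": [-6.3,-6.1,0],"angular": [0,0,1.14],"jaw": 1},{"dp": [-7.4,-7.2,0],"angular": [0,0,1.14],"jaw": 1},{"dp": [-8.07,-7.88,0],"angular": [0,0,1.14],"jaw": 1},{"dp": [-8.07,-7.88,0],"angular": [0,0,1.14],"jaw": 1},{"dp": [-8.07,-7.88,0],"angular": [0,0,1.14],"jaw": 1}]'

```text
time: 21.55
ee_pos: [452.3, -230.4, 187.9]
tool_rot: [0.714, 0.7, -0.0, -0.001]
wrist_force: [0.8, 0.8, -0.4]
width: 0.995
grasp_force: 0.0
```

```bash
python3 - <<'E'
from h import *
wcheck('w9',{k:JX[k] for k in('green',)})
print(rel([454.5,-231,62],-1))
E
```

```text
wrist green 1936 [ 455.1 -231.7  111.3] [39. 40.  9.]
(array([-0.05,  0.08,  5.04]), array([-0.01, -0.01, -0.  ]))
```

Call:
drive_tool --increments '[{"dp": [-0.04,0.08,1.2],"angular": [0,0,0],"jaw": 1},{"dp": [-0.04,0.08,2.4],"angular": [0,0,0],"jaw": 1},{"dp": [-0.04,0.08,3.6],"angular": [0,0,0],"jaw": 1},{"dp": [-0.04,0.08,4.4],"angular": [0,0,0],"jaw": 1},{"dp": [-0.04,0.08,4.8],"angular": [0,0,0],"jaw": 1},{"dp": [-0.04,0.08,5.04],"angular": [0,0,0],"jaw": 1},{"dp": [-0.04,0.08,5.04],"angular": [0,0,0],"jaw": 1},{"dp": [-0.04,0.08,5.04],"angular": [0,0,0],"jaw": 0.7},{"dp": [-0.04,0.08,5.04],"angular": [0,0,0],"jaw": 0.3},{"dp": [-0.04,0.08,5.04],"angular": [0,0,0],"jaw": 0.3},{"dp": [-0.04,0.08,5.04],"angular": [0,0,0],"jaw": 0.3},{"dp": [-0.04,0.08,5.04],"angular": [0,0,0],"jaw": 0.3},{"dp": [-0.04,0.08,5.04],"angular": [0,0,0],"jaw": 0.3},{"dp": [-0.04,0.08,5.04],"angular": [0,0,0],"jaw": 0.3}]'

```text
time: 23.0
ee_pos: [455.4, -232.1, 64.2]
tool_rot: [0.713, 0.701, 0.0, 0.001]
wrist_force: [0.5, 0.3, 5.5]
width: 0.464
grasp_force: 32.2
```

Call:
drive_tool --increments '[{"dp": [0,0,-0.4],"angular": [0,0,0],"jaw": 0.3},{"dp": [0,0,-1.2],"angular": [0,0,0],"jaw": 0.3},{"dp": [0,0,-2.4],"angular": [0,0,0],"jaw": 0.3},{"dp": [0,0,-3.6],"angular": [0,0,0],"jaw": 0.3},{"dp": [0,0,-4.6],"angular": [0,0,0],"jaw": 0.3},{"dp": [0,0,-5.2],"angular": [0,0,0],"jaw": 0.3},{"dp": [0.9,0.5,-5.2],"angular": [0,0,-0.2],"jaw": 0.3},{"dp": [2.2,1.25,-5.2],"angular": [0,0,-0.4],"jaw": 0.3},{"dp": [3.7,2.1,-5.2],"angular": [0,0,-0.6],"jaw": 0.3},{"dp": [5.2,3,-5.2],"angular": [0,0,-0.8],"jaw": 0.3},{"dp": [6.7,3.8,-5.2],"angular": [0,0,-1],"jaw": 0.3},{"dp": [8.2,4.7,-5.2],"angular": [0,0,-1.14],"jaw": 0.3},{"dp": [9.6,5.5,-5.2],"angular": [0,0,-1.14],"jaw": 0.3},{"dp": [10.8,6.15,-5.2],"angular": [0,0,-1.14],"jaw": 0.3},{"dp": [11.4,6.5,-5.2],"angular": [0,0,-1.14],"jaw": 0.3},{"dp": [11.62,6.63,-5.2],"angular": [0,0,-1.14],"jaw": 0.3},{"dp": [11.62,6.63,-5.2],"angular": [0,0,-1.14],"jaw": 0.3},{"dp": [11.62,6.63,-5.2],"angular": [0,0,-1.14],"jaw": 0.3},{"dp": [11.62,6.63,-5.2],"angular": [0,0,-1.14],"jaw": 0.3}]'

```text
time: 24.9
ee_pos: [625.4, 54.8, 193.3]
tool_rot: [0.678, 0.735, -0.0, 0.0]
wrist_force: [0.2, -0.9, -1.6]
width: 0.466
grasp_force: 32.7
```

```bash
python3 - <<'E'
from h import *
print(rel([626.2,55.4,64.7],4.7))
E
```

```text
(array([0.02, 0.04, 5.14]), array([-0.  ,  0.  , -0.01]))
```

Call:
drive_tool --increments '[{"dp": [0.02,0.03,1],"angular": [0,0,0],"jaw": 0.3},{"dp": [0.02,0.03,2.1],"angular": [0,0,0],"jaw": 0.3},{"dp": [0.02,0.03,3.2],"angular": [0,0,0],"jaw": 0.3},{"dp": [0.02,0.03,4.1],"angular": [0,0,0],"jaw": 0.3},{"dp": [0.02,0.03,4.7],"angular": [0,0,0],"jaw": 0.3},{"dp": [0.02,0.03,5],"angular": [0,0,0],"jaw": 0.3},{"dp": [0.02,0.03,5.1],"angular": [0,0,0],"jaw": 0.3},{"dp": [0.02,0.03,5.14],"angular": [0,0,0],"jaw": 0.3},{"dp": [0.02,0.03,5.14],"angular": [0,0,0],"jaw": 0.3},{"dp": [0.02,0.03,5.14],"angular": [0,0,0],"jaw": 0.3}]'

```text
time: 25.9
ee_pos: [627.1, 56.4, 65.8]
tool_rot: [0.677, 0.736, 0.0, 0.001]
wrist_force: [-1.2, -0.1, -1.3]
width: 0.464
grasp_force: 32.8
```

Release, then retreat up and aside to the left for a clear view.

Call:
drive_tool --increments '[{"dp": [0,0,0.06],"angular": [0,0,0],"jaw": 0.43},{"dp": [0,0,0.06],"angular": [0,0,0],"jaw": 0.5},{"dp": [0,0,0.06],"angular": [0,0,0],"jaw": 0.56},{"dp": [0,0,0.06],"angular": [0,0,0],"jaw": 0.66},{"dp": [0,0,0.06],"angular": [0,0,0],"jaw": 0.85},{"dp": [0,0,0.06],"angular": [0,0,0],"jaw": 1},{"dp": [0,0,0.06],"angular": [0,0,0],"jaw": 1},{"dp": [0,0,-0.6],"angular": [0,0,0],"jaw": 1},{"dp": [0,0,-1.6],"angular": [0,0,0],"jaw": 1},{"dp": [0,0,-3],"angular": [0,0,0],"jaw": 1},{"dp": [0,0,-4.4],"angular": [0,0,0],"jaw": 1},{"dp": [0,-0.5,-5.5],"angular": [0,0,0],"jaw": 1},{"dp": [0,-2,-6],"angular": [0,0,0],"jaw": 1},{"dp": [0,-3.6,-6],"angular": [0,0,0],"jaw": 1},{"dp": [0,-5,-6],"angular": [0,0,0],"jaw": 1},{"dp": [0,-6,-6],"angular": [0,0,0],"jaw": 1},{"dp": [0,-6,-6],"angular": [0,0,0],"jaw": 1},{"dp": [0,-6,-6],"angular": [0,0,0],"jaw": 1}]'

```text
time: 27.7
ee_pos: [477.4, 44.1, 216.2]
tool_rot: [0.678, 0.735, 0.001, 0.001]
wrist_force: [0.0, 0.0, -0.3]
width: 1.002
grasp_force: 0.0
```

```bash
python3 - <<'E'
from h import *
check('s10',NX,'scene');wcheck('w10',NX)
E
```

```text
green 312 [624.9  57.9 110.5] [40. 41.  8.]
red 302 [630.2 -13.2 112. ] [43. 44.  8.]
grey 91 [636.4 -83.1  94.6] [25. 26.  7.]
white 238 [ 641.9 -152.7  103.6] [45. 48.  9.]
wrist green 1680 [626.2  56.7 111.2] [41. 40.  9.]
wrist red 1511 [632.3 -11.9 112.6] [44. 42.  9.]
wrist grey 0  
wrist white 56 [ 664.1 -155.3  106.5] [ 6. 23.  3.]
```

View pics/s10.png

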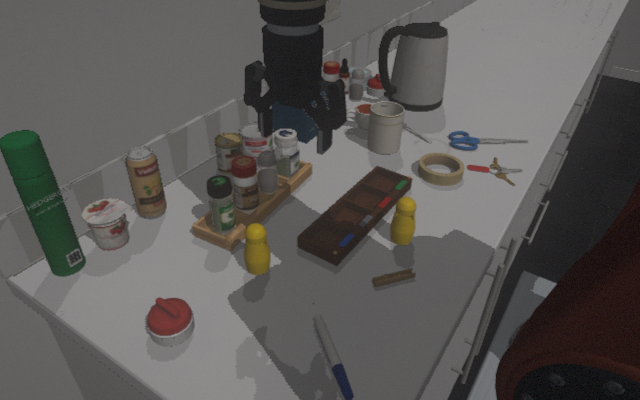

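All four stand upright in the light rack: green (220,205), red (245,180), grey (268,170) and white (286,150), left to right. The labels opposite run blue, grey, red, green, so the order is reversed. The gripper touches nothing.

```bash
python3 -c "
from rig import close_job
print(close_job())"
```

```text
the job is handed in; nothing more can be done
None
```

The three jars and the grey shaker stand upright in the light rack in reverse order (green, red, grey, white from left to right), and the job was handed in after about 28 s of robot time.

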